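Lay two weld coupons in the draining tray and give them a shot of cleaner

TASK

Lay the two weld coupons side by side in the sloped draining tray and slide each down the slope until it lies flat with a long side flush against the stop at the low end. Only when both rest there, press the cap of the small cleaner canister fully down for a moment and let it spring back up. Leave the loupe and the parts tin where they stand.

Things in the scene. Friction and masses are not known exactly. Their poses are not given: they have to be found in the camera images.
- coupon_1_center (a point): centre (half-way up) of the longer weld coupon: a loose flat grey steel plate 20 x 50 mm, 8 mm thick, with a thin weld bead (1 mm high) along its top; 20 mm along its x axis, 50 mm (the long side) along its y axis, z up out of the top face; about 50 g; lies flat on the table between the tray and the robot or to the right of there
- coupon_3_center (a point): centre (half-way up) of the shorter weld coupon: a loose flat grey steel plate 20 x 38 mm, 8 mm thick, with a thin weld bead (1 mm high) along its top; 20 mm along its x axis, 38 mm (the long side) along its y axis, z up out of the top face; about 50 g; lies flat on the table between the tray and the robot or to the right of there
- bed: floor of the fixed steel tray, sloping 15 degrees down towards the robot. Origin: on the floor, mid-foot of the stop across its low, near end; x up the slope away from the stop, y along the stop to the left, z out of the floor. Floor x 0 to 130, y -75 to 75 mm; side lips 8.5 mm, stop 14 mm high, no lip at the high end, 47 mm above the table. Coupons do not slide by themselves: push them (under 1 N)
- cap (a joint): travel of the sprung cap of the canister: 0 up at rest, 0.006 m fully pressed (hard stop). Spring: 1.5 N to start, about 5 N fully down; returns by itself
- cap_top (a point): centre of the flat top of the canister's grey plastic cap (28 mm disc, 95 mm above the table); it presses straight down. A 6 mm thick spout points to the tray and ends 38 mm from the cap's axis, 6 mm below the top. The aluminium canister, 50 mm in diameter, is fixed on a dark foot 60 mm across, right of the tray
- loupe_center (a point): bystander: centre of a loose black loupe, 33 mm in diameter, 30 mm tall; leave it where it stands
- tin_center (a point): bystander: centre of a loose round steel parts tin, 53 mm in diameter, 22 mm tall; leave it where it stands. Fixed obstacles overhead: the laser welder's microscope over the left of the table (world x 0.42 to 0.70, y over 0.28, from 0.21 m up) and its beam housing over the back (x over 0.70, y 0.12 to 0.36, from 0.26 m up)

How it is judged:
By the outcome, as a careful person would: the job done as asked, in the order asked, and still so for the second after the job is handed in, with the robot touching nothing.
It also fails if it takes over 72 s, if anything falls off the work surface, if the arm or the gripper's body presses on something with over 40 N, if the wrist force passes 120 N, or if a joint passes its speed limit or range.

ROBOT

A 6-joint arm with a two-finger parallel gripper is mounted at the origin on a cart in front of the work surface, level with it; the furniture and walls round the work are solid. World frame = base frame: x ahead of the robot, y to its left, z up, the work surface at z = 0. Lengths are in m, angles in rad, forces in N, time in s.
With the tool pointing down it reaches from about 0.35 to 0.975 m from the base axis. Payload 4.9 kg.
Tool frame: the origin (TCP) lies on the front face of the gripper's body, between the roots of the fingers; the fingertips stand ctrl.finger_overhang ahead of it and the grasp point (between the pads) lies 54 mm ahead of it (ctrl.finger_overhang is the distance from the TCP to the fingertips, in m); z points along the fingers, y is the line along which they close (so a half turn about z gives the same grasp; the last joint's range is limited). The gripper opens to 85 mm and grips with 20 to 120 N. Pads are 22 mm wide; open, the fingers measure 114 mm over their backs; the gripper's body (76 mm by 85 mm) begins 54 mm behind the grasp point. The pads swing forward as they close: fully open they stand 13 mm farther back than shut.
Start: joints at [1.102, 0.053, 1.613, -0, 1.476, -0.119], TCP at [0.214, 0.587, 0.304] pointing down, gripper open.
Joint ranges: [-3.01, 3.01], [-1.01, 2.22], [0.06, 2.58], [-1.02, 4.17], [0.09, 2.62], [-3.14, 3.14]. Speed limits (rad/s): [2.57, 2.57, 3.14, 3.14, 3.14, 3.14].

INTERFACE

Orientations are given as a rotation vector (axis times angle).
In Python, from station import ctrl, vision gives the robot as it stands. The module is installed in compiled form; this text tells all that it offers.
- The arm moves only by the tool drive_tool, never from a script. Its argument "rows" is a list of rows, each a list of 2 entries, a list of its own where there are three numbers: the shift along the tool's x, y, z in m, then the turn about the tool's z in rad. A call has 1 to 10 rows; each row shifts and turns the commanded pose from where the row before left it, along the tool's axes as they then stand; what a row does not reach is not made up. A row lasts 1/10 s, in which the tool goes at most 50 mm and 8.59 degrees, less where a joint would pass 70% of its speed; a pose out of reach is approached as far as the arm can. A call with a gripper value outside its range is refused whole. "jaw" is the closure, from 0 (fully open) to 1 (shut), set as the call begins (left out, the last holds). The fingers move at their own pace and stop on an object; "grip_force" is the grip in N (left out, the last holds). Time passes only in rows, so rows that do not move let the fingers close. It gives the time, the measured TCP pose, the force, the opening and the grip force at its end, in the units of the state.
- ctrl.get_obs(): the state, without advancing time (a new reading comes with each control period).
- vision.get_image(name): name is "scene" or "top" or "wrist"; returns a dict with "image" (384x512x3 uint8, blue, green, red), "vertical_fov" (degrees; the focal length in pixels is half the picture's height over the tangent of half this angle, whatever the lens; pixels are square), "cx", "cy" (the principal point, pixels), "R" (3x3) and "t" (3): a world point X has camera coordinates R X + t. Camera axes: x right, y down, z forward; pixel columns grow to the right and rows downward; lengths in m; the calibration is good to about 2 mm. A picture is of the moment at which its call begins. There is no depth.
- ctrl.finish_job(): hands the job in; it is judged then, once.
The state is a dict: "t": time; "q": joint angles; "dq": joint speeds; "effort": joint torques, N m; "tool_pos": TCP position; "tool_rot": TCP orientation; "contact_force": force on the tool from outside, world axes, zero at the start; "wrist_torque": the same for the moment, N m; "opening": finger opening in m; "grip_force": force on a finger pad.
Only numpy, scipy, OpenCV 4.12 (cv2) and the standard library are available. Lean on these libraries where they do the work, as an engineer would, in place of code of your own. Each camera call takes 0.05 s, during which the arm holds its last target. There are 200 camera calls.

## Working session

There is one attempt and no reset: what is moved stays moved. The work goes in short steps, Python scripts to look and compute and a tool call to move; the robot and the scene stay as the last step left them, time stands still between calls to the robot, and variables do not carry over. Pictures are saved under pics/ and viewed, at most 10 in all, crops included, and the job is handed in when it is done.

Besides the shell and the picture viewer there is one more tool, called after "Request:" by a JSON object that holds its "fn" and its "kwargs". drive_tool: Moves the arm, as the interface text tells. Its arguments: {"type":"object","properties":{"rows":{"type":"array","items":{"type":"array"}},"jaw":{"type":"number"},"grip_force":{"type":"number"}},"required":["rows"]}

```bash
mkdir -p pics
python3 - <<'E'
from station import ctrl, vision
import cv2, pickle
o=ctrl.get_obs(); print(o['t'],o['tool_pos'],o['tool_rot'],o['opening'],ctrl.finger_overhang)
for n in ['scene','top']:
    d=vision.get_image(n); pickle.dump(d,open(n+'.pkl','wb'))
    print(n,d['vertical_fov'],d['cx'],d['cy'],d['R'],d['t'])
    cv2.imwrite(f'pics/{n}0.png',cv2.resize(d['image'],(800,600),interpolation=cv2.INTER_CUBIC))
E
```

```text
0.0 [0.21398131 0.58672544 0.30264979] [-0.54654135 -3.09305717  0.0030985 ] 0.08523424668553277 0.0726
scene 45.5808514108095 253.47811196633225 186.3030367113379 [[ 0.855279   -0.51798066  0.01392369]
 [-0.24430623 -0.42679904 -0.87072214]
 [ 0.45695985  0.74130872 -0.49157816]] [-0.50911539  0.18089607  0.7055591 ]
top 48.609185731583295 255.66295074613416 194.4842463508154 [[ 0.00602672 -0.99994308 -0.00880456]
 [-0.99057901 -0.00476522 -0.13685949]
 [ 0.13680974  0.00954642 -0.99055134]] [-0.04226247  0.54532228  0.9867311 ]
```

View pics/top0.png

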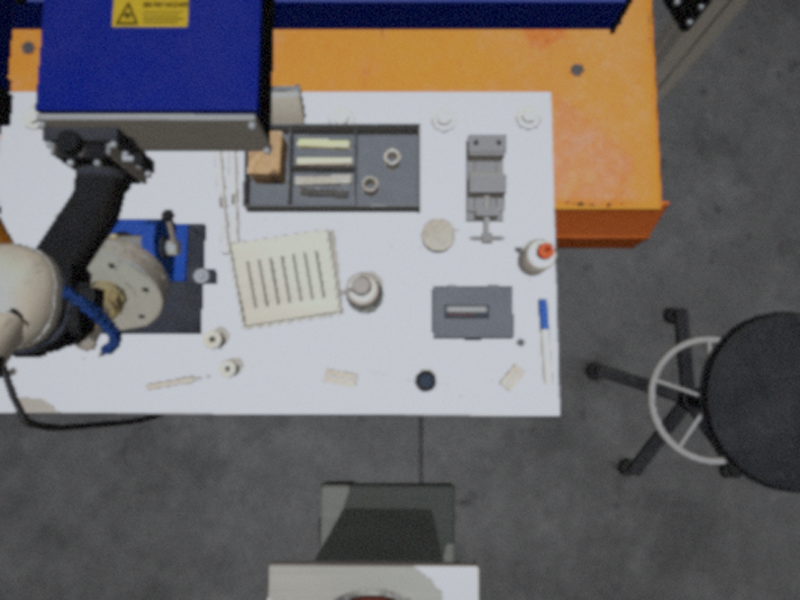

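View pics/scene0.png

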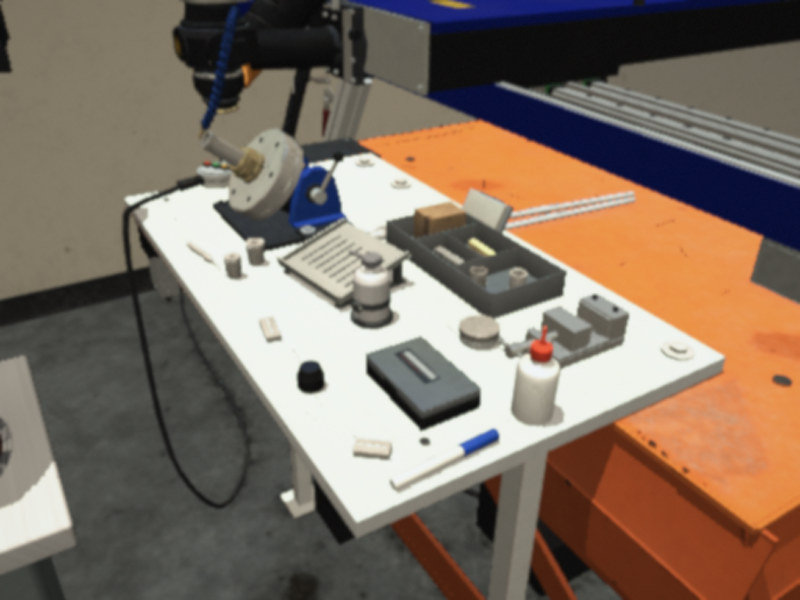

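The top view shows the tray at (287,278), the canister at (365,290), the coupons at (340,377) and (512,377), the loupe at (426,380) and the tin at (438,235), in 800x600 pixels. I'll enlarge it.

Run:
```python
import cv2,pickle
im=pickle.load(open('top.pkl','rb'))['image']
c=im[140:265,140:360]
cv2.imwrite('pics/topcrop.png',cv2.resize(c,None,fx=3.6,fy=3.6,interpolation=cv2.INTER_CUBIC))
```

```text
(no output)
```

View pics/topcrop.png

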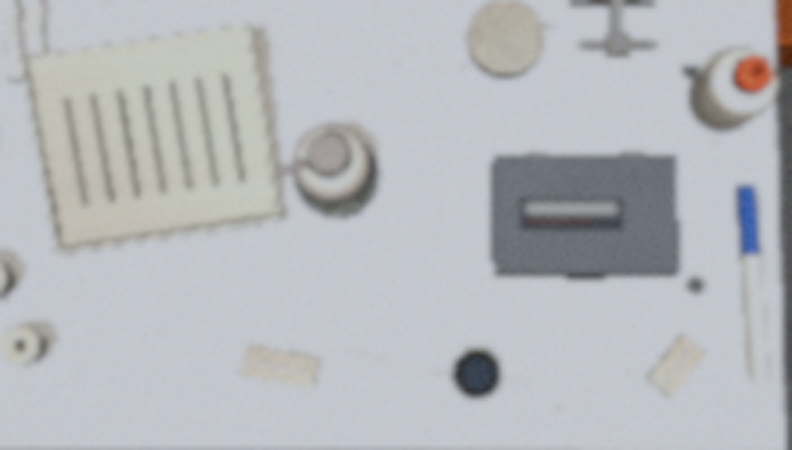

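The crop shows coupon 1 centred at (280,365) and coupon 3 at (677,365). The tray's near corners are at (62,247) and (283,214), the far ones at (28,60) and (255,27). The cap is at (327,152), the loupe at (477,372) and the tin at (505,38).

```bash
cat > h.py <<'E'
import numpy as np,pickle
def back(d,u,v,z):
    f=d['image'].shape[0]/2/np.tan(np.radians(d['vertical_fov']/2))
    R,t=np.array(d['R']),np.array(d['t']); c=-R.T@t
    r=R.T@np.array([(u-d['cx'])/f,(v-d['cy'])/f,1]); return c+r*(z-c[2])/r[2]
def proj(d,X):
    f=d['image'].shape[0]/2/np.tan(np.radians(d['vertical_fov']/2))
    x=d['R']@np.array(X)+d['t']; return f*x[0]/x[2]+d['cx'],f*x[1]/x[2]+d['cy']
E
python3 - <<'E'
from h import *
np.set_printoptions(precision=4,suppress=True)
d=pickle.load(open('top.pkl','rb'))
B=lambda p,z:back(d,140+(p[0]+.5)/3.6-.5,140+(p[1]+.5)/3.6-.5,z)
def s(n,ps,z):
    P=[B(p,z)[:2] for p in ps]; print(n,np.array(P).round(4).tolist(),'c',np.mean(P,0),'len',[round(float(np.linalg.norm(P[i]-P[i-1])),4) for i in range(len(P))])
s('c1',[(247,345),(320,358),(314,384),(240,371)],.008)
s('c3',[(686,336),(706,351),(668,395),(648,378)],.008)
s('traylow',[(62,247),(283,214)],.027)
s('trayhigh',[(28,60),(255,27)],.05)
s('cap',[(327,152)],.095); s('loupe',[(477,372)],.03); s('tin',[(505,38)],.022)
s('spout',[(283,170)],.087)
s('slots',[(67,97),(85,207),(226,75),(243,182)],.03)
E
```

```text
c1 [[0.4477, 0.0764], [0.4392, 0.0266], [0.4217, 0.0304], [0.4301, 0.0808]] c [0.4347 0.0536] len [0.0181, 0.0505, 0.018, 0.0511]
c3 [[0.4555, -0.2217], [0.4455, -0.2351], [0.4157, -0.2089], [0.427, -0.1956]] c [ 0.4359 -0.2153] len [0.0387, 0.0167, 0.0396, 0.0175]
traylow [[0.5121, 0.2004], [0.5352, 0.0517]] c [0.5237 0.1261] len [0.1505, 0.1505]
trayhigh [[0.6356, 0.2224], [0.6588, 0.0705]] c [0.6472 0.1465] len [0.1537, 0.1537]
cap [[0.5664, 0.0178]] c [0.5664 0.0178] len [0.0]
loupe [[0.4299, -0.0793]] c [ 0.4299 -0.0793] len [0.0]
tin [[0.6588, -0.0986]] c [ 0.6588 -0.0986] len [0.0]
spout [[0.556, 0.0463]] c [0.556  0.0463] len [0.0]
slots [[0.6145, 0.2002], [0.539, 0.1852], [0.6302, 0.092], [0.5565, 0.0788]] c [0.5851 0.1391] len [0.1345, 0.077, 0.1304, 0.0749]
```

Request:
{"fn": "drive_tool", "kwargs": {"rows": [[[-0.0186,-0.0259,0],0],[[-0.0186,-0.0259,0],0],[[-0.0186,-0.0259,0],0],[[-0.0186,-0.0259,0],0],[[-0.0186,-0.0259,0],0],[[-0.0186,-0.0259,0],0],[[-0.0186,-0.0259,0],0],[[-0.0186,-0.0259,0],0],[[-0.0186,-0.0259,0],0],[[-0.0186,-0.0259,0],0]]}}

```text
t: 1.1
tool_pos: [0.3, 0.2788, 0.3034]
tool_rot: [-0.546, -3.093, 0.001]
contact_force: [1.0, -0.4, 1.1]
opening: 0.0857
grip_force: 0.0
```

Request:
{"fn": "drive_tool", "kwargs": {"rows": [[[-0.0204,-0.0166,0.01],0],[[-0.0204,-0.0166,0.01],0],[[-0.0204,-0.0166,0.01],0],[[-0.0204,-0.0166,0.01],0],[[-0.0204,-0.0166,0.01],0],[[-0.0204,-0.0166,0.01],0],[[-0.0204,-0.0166,0.01],0],[[-0.0204,-0.0166,0.01],0],[[-0.0204,-0.0166,0.01],0],[[-0.0204,-0.0166,0.01],0]]}}

```text
t: 2.1
tool_pos: [0.435, 0.0532, 0.2031]
tool_rot: [-0.547, -3.093, -0.0]
contact_force: [-0.2, -0.6, -0.2]
opening: 0.0859
grip_force: 0.0
```

Request:
{"fn": "drive_tool", "kwargs": {"rows": [[[0,0,0],0.139],[[0,0,0],0.139],[[0,0,0],0.139],[[0,0,0],0.139],[[0,0,0],0.139],[[0,0,0],0.139],[[0,0,0],0.139],[[0,0,0],0.139],[[0,0,0],0.139],[[0,0,0],0.139]]}}

```text
t: 3.1
tool_pos: [0.4345, 0.0542, 0.2034]
tool_rot: [-2.406, -2.019, 0.001]
contact_force: [-0.4, -0.2, -0.5]
opening: 0.0852
grip_force: 0.0
```

```bash
cat >> h.py <<'E'
from scipy.spatial.transform import Rotation as Ro
def goto(o,x,y,z,yaw):
    "tool-frame shift and turn to put TCP at x,y,z with tool y at yaw deg"
    R=Ro.from_rotvec(o['tool_rot']).as_matrix()
    cur=np.degrees(np.arctan2(R[1,1],R[0,1])); t=np.radians((cur-yaw+90)%180-90)
    print('t',round(o['t'],2),'pos',np.round(o['tool_pos'],4),'yaw',round(cur,2),'zdir',np.round(R[:,2],3),'F',np.round(o['contact_force'],1),'open',round(o['opening'],4))
    print('shift',np.round(R.T@(np.array([x,y,z])-o['tool_pos']),4),'turn',round(t,3))
E
cat > snap.py <<'E'
from station import vision
import cv2,pickle,sys
n,name,f=sys.argv[1:4]; d=vision.get_image(n); pickle.dump(d,open(name+'.pkl','wb'))
c=d['image']
if len(sys.argv)>4: a=list(map(int,sys.argv[4:8])); c=c[a[1]:a[3],a[0]:a[2]]
cv2.imwrite('pics/'+name+'.png',cv2.resize(c,None,fx=float(f),fy=float(f),interpolation=cv2.INTER_CUBIC))
E
python3 - <<'E'
from station import ctrl
from h import *
goto(ctrl.get_obs(),.4347,.0536,.0736,-9.7)
E
python3 snap.py wrist w1 1.5
```

```text
t 3.1 pos [0.4345 0.0542 0.2034] yaw -10.01 zdir [-0.001  0.    -1.   ] F [-0.4 -0.2 -0.5] open 0.0852
shift [-0.0006  0.0004  0.1298] turn -0.005
```

View pics/w1.png

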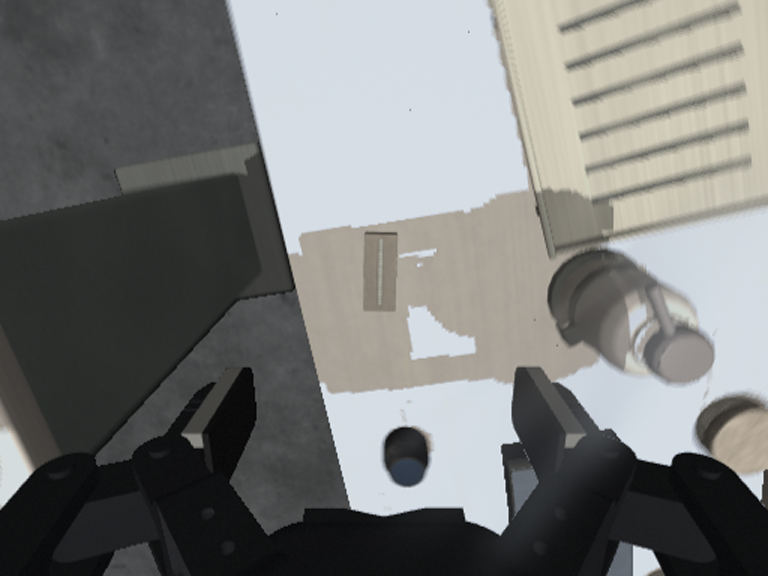

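The wrist view shows the coupon square to the jaws, with corners (364,233), (397,233), (396,311) and (364,310). The tray's near-right corner is about (551,255) and the cap centre (681,355).

Run:
```python
from station import ctrl
from h import *
d=pickle.load(open('w1.pkl','rb'))
B=lambda u,v,z:back(d,(u+.5)/1.5-.5,(v+.5)/1.5-.5,z).round(4)
P=np.array([B(*p,.008) for p in [(364,233),(397,233),(396,311),(364,310)]]);print(P,P.mean(0))
e=P[0]-P[3]+P[1]-P[2];print('long yaw',np.degrees(np.arctan2(e[1],e[0])))
print('trayNR',B(551,255,.027),'cap',B(681,355,.095))
for a in [((500,0),(551,255))]: print([B(*p,.027) for p in a])
c=P.mean(0); goto(ctrl.get_obs(),c[0],c[1],.0736,-10)
```

```text
[[0.4266 0.0806 0.008 ]
 [0.4462 0.0772 0.008 ]
 [0.4371 0.0275 0.008 ]
 [0.4172 0.0318 0.008 ]] [0.431775 0.054275 0.008   ]
long yaw 79.36278549070995
trayNR [0.5304 0.0532 0.027 ] cap [0.5615 0.0188 0.095 ]
[array([0.514 , 0.1845, 0.027 ]), array([0.5304, 0.0532, 0.027 ])]
t 3.15 pos [0.4346 0.0542 0.2034] yaw -10.21 zdir [-0.001 -0.    -1.   ] F [ 0.5 -0.3  0.1] open 0.0855
shift [-0.0004 -0.0026  0.1298] turn -0.004
```

Request:
{"fn": "drive_tool", "kwargs": {"rows": [[[0,-0.0015,0.02],0],[[0,0,0.03],0],[[0,0,0.03],0],[[0,0,0.024],0],[[0,0,0.015],0],[[0,0,0.009],0],[[0,0,0],0]]}}

```text
t: 3.85
tool_pos: [0.4324, 0.0545, 0.0746]
tool_rot: [-2.398, -2.026, 0.004]
contact_force: [-1.0, -0.9, 0.0]
opening: 0.0855
grip_force: 0.0
```

Request:
{"fn": "drive_tool", "kwargs": {"rows": [[[0,0,0],0],[[0,0,0],0],[[0,0,0],0],[[0,0,0],0],[[0,0,0],0],[[0,0,0],0],[[0,0,0],0],[[0,0,0],0]], "jaw": 1, "grip_force": 30}}

```text
t: 4.65
tool_pos: [0.434, 0.0544, 0.0766]
tool_rot: [2.4, 2.026, 0.001]
contact_force: [-2.1, 0.2, 6.4]
opening: 0.0189
grip_force: 29.8
```

Request:
{"fn": "drive_tool", "kwargs": {"rows": [[[0,0,-0.01],0],[[0,0,-0.025],0],[[0,0,-0.03],0],[[0,0,-0.03],0],[[0,0,-0.03],0],[[0,0,0],-0.111],[[0,0,0],-0.111],[[0,0,0],-0.111],[[0,0,0],0]]}}

```text
t: 5.55
tool_pos: [0.4331, 0.0545, 0.2009]
tool_rot: [-2.032, -2.396, 0.0]
contact_force: [-0.4, -0.4, -0.6]
opening: 0.019
grip_force: 29.5
```

Run:
```python
from station import ctrl
from h import *
o=ctrl.get_obs(); goto(o,.5838,.1691,.116,9)
```

```text
t 5.55 pos [0.4331 0.0545 0.2009] yaw 9.39 zdir [-0. -0. -1.] F [-0.4 -0.4 -0.6] open 0.019
shift [0.0885 0.1674 0.0848] turn 0.007
```

Move over the tray at height, then take a wrist picture to refine the tray's pose.

Request:
{"fn": "drive_tool", "kwargs": {"rows": [[[0.011,0.021,0],0],[[0.011,0.021,0],0],[[0.011,0.021,0],0],[[0.011,0.021,0],0],[[0.011,0.021,0],0],[[0.011,0.021,0],0],[[0.011,0.021,0],0],[[0.011,0.021,0],0],[[0,0,0],0]]}}

```text
t: 6.45
tool_pos: [0.5862, 0.1699, 0.2008]
tool_rot: [2.033, 2.395, 0.001]
contact_force: [-0.1, 0.3, -0.2]
opening: 0.0184
grip_force: 29.6
```

```bash
python3 snap.py wrist w2 1.5
```

```text
(no output)
```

View pics/w2.png

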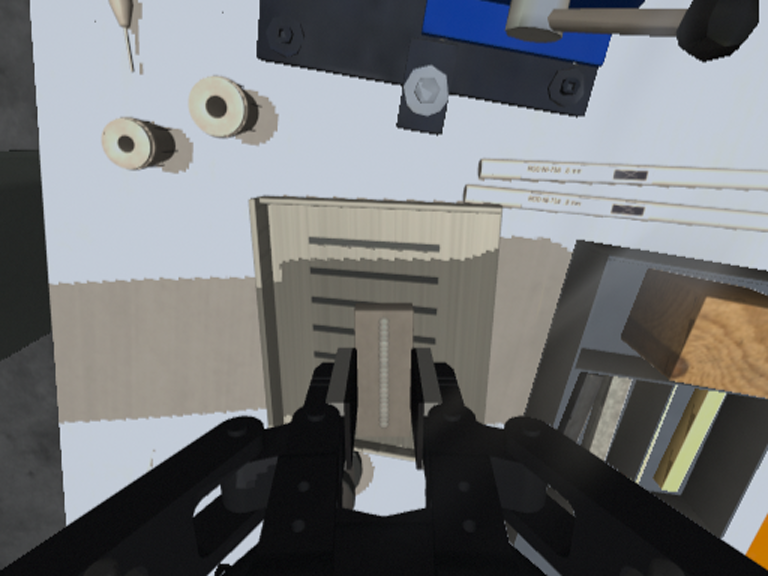

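The held coupon sits over the tray. The near stop's outer edge runs from (249,199) to (267,405), its inner foot from about (271,210) to (281,405), and the high end from (502,207) to (489,395).

Run:
```python
from station import ctrl
from h import *
d=pickle.load(open('w2.pkl','rb'))
B=lambda u,v,z:back(d,(u+.5)/1.5-.5,(v+.5)/1.5-.5,z).round(4)
def L(n,p,q,z):
    a,b=B(*p,z),B(*q,z); e=a-b; print(n,a,b,'perp yaw',np.degrees(np.arctan2(e[1],e[0]))-90)
L('outer',(249,199),(267,405),.027);L('foot',(271,210),(281,405),.0134);L('high',(502,207),(489,395),.05)
for O in [(.522,.127)]:
  for y in [8.5,9.5]:
    c,s=np.cos(np.radians(y)),np.sin(np.radians(y))
    def W(x,yy,z):
        h=x*np.cos(.2618)-z*np.sin(.2618); return [O[0]+c*h-s*yy,O[1]+s*h+c*yy,.0134+x*np.sin(.2618)+z*np.cos(.2618)]
    print(y,[np.round(np.array(proj(d,W(*p)))*1.5) for p in [(0,.075,.014),(0,.075,0),(.13,.075,.0085),(0,-.05,.014),(.13,-.05,.0085)]])
```

```text
outer [0.5059 0.2053 0.027 ] [0.526  0.0785 0.027 ] perp yaw 9.007428663367776
foot [0.5151 0.1988 0.0134] [0.5326 0.0706 0.0134] perp yaw 7.773143432069077
high [0.6356 0.2254 0.05  ] [0.6539 0.1211 0.05  ] perp yaw 9.951561656041335
8.5 [array([251., 208.]), array([264., 204.]), array([496., 220.]), array([266., 407.]), array([476., 437.])]
9.5 [array([248., 208.]), array([262., 204.]), array([494., 215.]), array([268., 407.]), array([478., 434.])]
```

Request:
{"fn": "drive_tool", "kwargs": {"rows": [[[0.002,0,0.02],0],[[0,0,0.025],0],[[0,0,0.02],0],[[0,0,0.012],0],[[0,0,0.006],0],[[0,0,0.002],0],[[0,0,0],0],[[0,0,0],0]]}}

```text
t: 7.3
tool_pos: [0.5852, 0.1708, 0.1172]
tool_rot: [2.031, 2.395, 0.002]
contact_force: [0.6, 0.2, -0.6]
opening: 0.0188
grip_force: 29.6
```

Request:
{"fn": "drive_tool", "kwargs": {"rows": [[[0,0,0.001],0],[[0,0,0.001],0],[[0,0,0],0],[[0,0,0],0]]}}

```text
t: 7.7
tool_pos: [0.5845, 0.1707, 0.1139]
tool_rot: [2.032, 2.396, -0.0]
contact_force: [-0.6, 0.1, -0.8]
opening: 0.0187
grip_force: 29.6
```

Request:
{"fn": "drive_tool", "kwargs": {"rows": [[[0,0,0.001],0],[[0,0,0],0],[[0,0,0],0]]}}

```text
t: 8.0
tool_pos: [0.5844, 0.1707, 0.1128]
tool_rot: [-2.032, -2.396, 0.0]
contact_force: [0.3, -0.5, -1.1]
opening: 0.0192
grip_force: 29.6
```

Request:
{"fn": "drive_tool", "kwargs": {"rows": [[[0,0,0.001],0],[[0,0,0],0],[[0,0,0],0]]}}

```text
t: 8.3
tool_pos: [0.5845, 0.1707, 0.1119]
tool_rot: [-2.032, -2.396, 0.0]
contact_force: [-0.3, -0.3, -0.4]
opening: 0.0187
grip_force: 29.6
```

Request:
{"fn": "drive_tool", "kwargs": {"rows": [[[0,0,0.001],0],[[0,0,0],0],[[0,0,0],0]]}}

```text
t: 8.6
tool_pos: [0.5845, 0.1707, 0.1109]
tool_rot: [-2.032, -2.396, 0.0]
contact_force: [0.1, 0.4, 0.4]
opening: 0.0188
grip_force: 29.6
```

Request:
{"fn": "drive_tool", "kwargs": {"rows": [[[0,0,0.001],0],[[0,0,0],0],[[0,0,0],0]]}}

```text
t: 8.9
tool_pos: [0.5847, 0.1707, 0.1104]
tool_rot: [2.032, 2.396, 0.0]
contact_force: [-2.0, 0.2, 3.7]
opening: 0.0187
grip_force: 30.0
```

Request:
{"fn": "drive_tool", "kwargs": {"rows": [[[0,0,0],0],[[0,0,0],0],[[0,0,0],0],[[0,0,0],0],[[0,0,0],0]], "jaw": 0.65}}

```text
t: 9.4
tool_pos: [0.5844, 0.1707, 0.1098]
tool_rot: [-2.032, -2.396, 0.0]
contact_force: [-0.4, 0.2, -0.4]
opening: 0.0297
grip_force: 0.0
```

Request:
{"fn": "drive_tool", "kwargs": {"rows": [[[0,0,-0.01],0],[[0,0,-0.02],0],[[0,0,-0.02],0],[[0,0,-0.02],0],[[0,0,0],0],[[0,0,0],0]]}}

```text
t: 10.0
tool_pos: [0.5847, 0.1707, 0.1805]
tool_rot: [2.031, 2.395, 0.002]
contact_force: [-0.9, 0.0, -0.0]
opening: 0.0297
grip_force: 0.0
```

Request:
{"fn": "drive_tool", "kwargs": {"rows": [[[0,0,0],0],[[0,0,0],0],[[0,0,0],0],[[0,0,0],0],[[0,0,0],0],[[0,0,0],0]], "jaw": 0}}

```text
t: 10.6
tool_pos: [0.5845, 0.1707, 0.1798]
tool_rot: [-2.032, -2.396, 0.0]
contact_force: [-0.4, -0.4, -0.9]
opening: 0.0856
grip_force: 0.0
```

```bash
python3 snap.py wrist w3 1.5
python3 - <<'E'
from station import ctrl
from h import *
goto(ctrl.get_obs(),.55,.15,.1,9)
E
```

```text
t 10.65 pos [0.5845 0.1707 0.1799] yaw 9.4 zdir [ 0. -0. -1.] F [-0.3 -0.3 -0.1] open 0.0855
shift [-0.0148 -0.0374  0.0799] turn 0.007
```

View pics/w3.png

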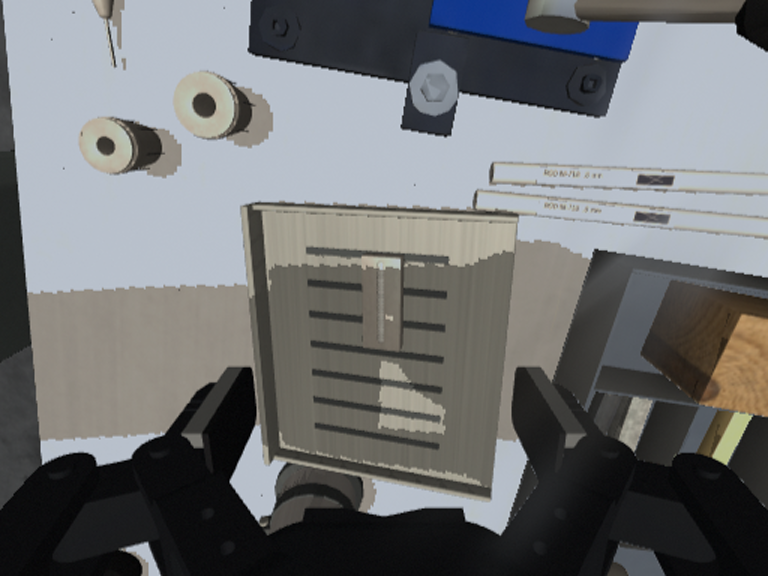

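Coupon 1 lies flat on the floor; its uphill long side runs from (403,255) to (401,351). Now I'll work out the push.

Run:
```python
from station import ctrl
from h import *
print(ctrl.finger_overhang)
d=pickle.load(open('w3.pkl','rb'))
B=lambda u,v,z:back(d,(u+.5)/1.5-.5,(v+.5)/1.5-.5,z)
def bed(u,v,h,O=np.array([.525,.130,.0134]),y=9.2):
    c,s=np.cos(np.radians(y)),np.sin(np.radians(y)); C,S=np.cos(.2618),np.sin(.2618)
    M=np.array([[c*C,s*C,S],[-s,c,0],[-c*S,-s*S,C]])
    a=M@(B(u,v,0)-O);b=M@(B(u,v,.2)-O); k=(h-a[2])/(b[2]-a[2]); return np.round(a+k*(b-a),4)
for p in [(403,255),(401,351),(362,257),(363,349)]: print(p,bed(*p,.008))
for p in [(258,207,.014),(273,452,.014),(519,213,.0085),(492,492,.0085)]: print(p,bed(*p))
```

```text
0.0726
(403, 255) [0.0785 0.0563 0.008 ]
(401, 351) [0.0782 0.0052 0.008 ]
(362, 257) [0.0578 0.0538 0.008 ]
(363, 349) [0.0577 0.0037 0.008 ]
(258, 207, 0.014) [0.0061 0.0772 0.014 ]
(273, 452, 0.014) [ 0.0024 -0.0684  0.014 ]
(519, 213, 0.0085) [0.13   0.0787 0.0085]
(492, 492, 0.0085) [ 0.1298 -0.0719  0.0085]
```

Request:
{"fn": "drive_tool", "kwargs": {"rows": [[[0,-0.021,0],0],[[0,0,0.03],0],[[0,0,0.025],0],[[0,0,0.008],0],[[0,0,0.002],0],[[0,0,0],0],[[0,0,0],0]]}}

```text
t: 11.35
tool_pos: [0.5649, 0.1674, 0.1165]
tool_rot: [2.031, 2.395, 0.003]
contact_force: [0.3, 0.6, -0.4]
opening: 0.0857
grip_force: 0.0
```

Request:
{"fn": "drive_tool", "kwargs": {"rows": [[[0,0,0.002],0],[[0,0,0],0],[[0,0,0.001],0],[[0,0,0],0]]}}

```text
t: 11.75
tool_pos: [0.5638, 0.1672, 0.1119]
tool_rot: [2.032, 2.396, -0.0]
contact_force: [0.1, 0.8, -0.5]
opening: 0.085
grip_force: 0.0
```

Request:
{"fn": "drive_tool", "kwargs": {"rows": [[[0,0,0.001],0],[[0,0,0],0],[[0,0,0.001],0],[[0,0,0],0]]}}

```text
t: 12.15
tool_pos: [0.5637, 0.1672, 0.1097]
tool_rot: [-2.032, -2.396, 0.0]
contact_force: [0.6, 0.1, -0.4]
opening: 0.0857
grip_force: 0.0
```

Request:
{"fn": "drive_tool", "kwargs": {"rows": [[[0,0,0.001],0],[[0,0,0],0],[[0,0,0.001],0],[[0,0,0],0]]}}

```text
t: 12.55
tool_pos: [0.5637, 0.1673, 0.1077]
tool_rot: [-2.032, -2.396, 0.0]
contact_force: [0.2, 0.3, 0.2]
opening: 0.0853
grip_force: 0.0
```

Request:
{"fn": "drive_tool", "kwargs": {"rows": [[[0,0,0.002],0],[[0,0,0],0],[[0,0,0.001],0],[[0,0,0],0]]}}

```text
t: 12.95
tool_pos: [0.5637, 0.1673, 0.1047]
tool_rot: [-2.032, -2.396, 0.0]
contact_force: [0.4, -0.3, -0.0]
opening: 0.0852
grip_force: 0.0
```

Request:
{"fn": "drive_tool", "kwargs": {"rows": [[[0,0,0.001],0],[[0,0,0],0],[[0,0,0.001],0],[[0,0,0],0]]}}

```text
t: 13.35
tool_pos: [0.5637, 0.1672, 0.1027]
tool_rot: [-2.032, -2.396, 0.0]
contact_force: [-0.1, 0.9, -0.8]
opening: 0.0855
grip_force: 0.0
```

Request:
{"fn": "drive_tool", "kwargs": {"rows": [[[0,0,0.001],0],[[0,0,0],0],[[0,0,0.001],0],[[0,0,0],0]]}}

```text
t: 13.75
tool_pos: [0.5637, 0.1673, 0.1007]
tool_rot: [-2.032, -2.396, 0.0]
contact_force: [-0.4, -0.3, 0.3]
opening: 0.0853
grip_force: 0.0
```

Request:
{"fn": "drive_tool", "kwargs": {"rows": [[[0,0,0.001],0],[[0,0,0],0],[[0,0,0],0]]}}

```text
t: 14.05
tool_pos: [0.5638, 0.1672, 0.0999]
tool_rot: [-2.032, -2.396, 0.0]
contact_force: [-0.3, -0.1, -0.3]
opening: 0.0855
grip_force: 0.0
```

Request:
{"fn": "drive_tool", "kwargs": {"rows": [[[0,0,0.001],0],[[0,0,0],0],[[0,0,0],0]]}}

```text
t: 14.35
tool_pos: [0.5637, 0.1673, 0.0988]
tool_rot: [-2.032, -2.396, 0.0]
contact_force: [-0.4, -0.3, 0.5]
opening: 0.0851
grip_force: 0.0
```

```bash
python3 snap.py wrist w4 1.5
```

```text
(no output)
```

View pics/w4.png

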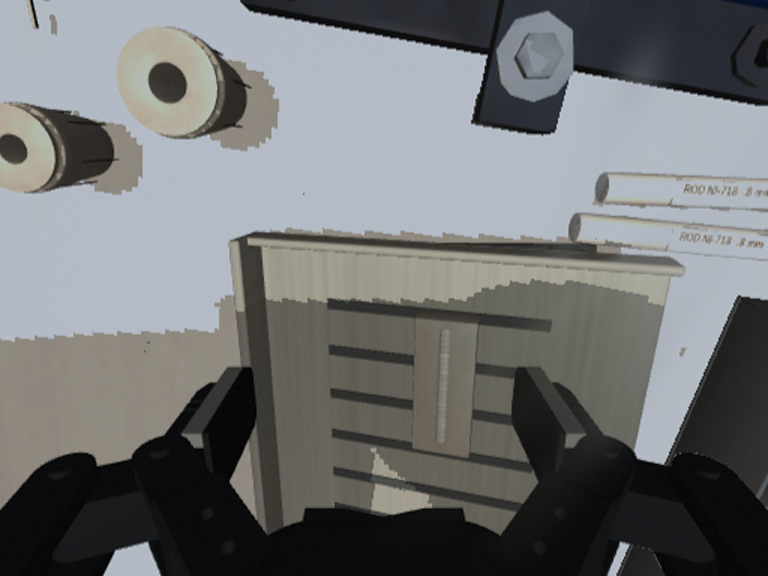

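The coupon (412–477, 318–457) lies between the fingers, with the uphill finger clear of it at column 513. Keep lowering.

Request:
{"fn": "drive_tool", "kwargs": {"rows": [[[0,0,0.001],0],[[0,0,0],0],[[0,0,0],0]]}}

```text
t: 14.7
tool_pos: [0.5639, 0.1673, 0.0981]
tool_rot: [2.032, 2.396, 0.001]
contact_force: [0.7, 0.2, 1.3]
opening: 0.0852
grip_force: 0.7
```

Request:
{"fn": "drive_tool", "kwargs": {"rows": [[[0,0,0.001],0],[[0,0,0],0],[[0,0,0],0]]}}

```text
t: 15.0
tool_pos: [0.5641, 0.1673, 0.0979]
tool_rot: [2.032, 2.396, 0.0]
contact_force: [-3.3, -1.4, 6.5]
opening: 0.0853
grip_force: 3.5
```

Request:
{"fn": "drive_tool", "kwargs": {"rows": [[[0,0,0.001],0],[[0,0,0],0],[[0,0,0],0]]}}

```text
t: 15.3
tool_pos: [0.5642, 0.1674, 0.0978]
tool_rot: [2.032, 2.396, 0.0]
contact_force: [-5.9, -1.4, 11.0]
opening: 0.0855
grip_force: 6.4
```

Request:
{"fn": "drive_tool", "kwargs": {"rows": [[[0,0,-0.003],0],[[0,-0.005,0.00134],0],[[0,-0.005,0.00134],0],[[0,-0.005,0.00134],0],[[0,-0.005,0.00134],0],[[0,-0.005,0.00134],0],[[0,-0.005,0.00134],0],[[0,-0.005,0.00134],0],[[0,-0.005,0.00134],0],[[0,0,0],0]]}}

```text
t: 16.3
tool_pos: [0.5234, 0.1606, 0.0878]
tool_rot: [-2.032, -2.395, 0.001]
contact_force: [0.0, 0.1, -0.3]
opening: 0.0854
grip_force: 0.0
```

Request:
{"fn": "drive_tool", "kwargs": {"rows": [[[0,-0.004,0.0011],0],[[0,-0.004,0.0011],0],[[0,-0.004,0.0011],0],[[0,-0.002,0.0005],0],[[0,0,0],0]]}}

```text
t: 16.8
tool_pos: [0.51, 0.1584, 0.0842]
tool_rot: [-2.032, -2.396, 0.001]
contact_force: [0.5, -0.4, 0.1]
opening: 0.0856
grip_force: 0.0
```

Request:
{"fn": "drive_tool", "kwargs": {"rows": [[[0,-0.002,0.0005],0],[[0,0,0],0],[[0,0,0],0]]}}

```text
t: 17.1
tool_pos: [0.5085, 0.1581, 0.0838]
tool_rot: [-2.032, -2.396, 0.0]
contact_force: [-0.6, -0.1, 0.5]
opening: 0.0852
grip_force: 0.0
```

Request:
{"fn": "drive_tool", "kwargs": {"rows": [[[0,-0.002,0.0005],0],[[0,0,0],0],[[0,0,0],0]]}}

```text
t: 17.4
tool_pos: [0.5064, 0.1578, 0.0833]
tool_rot: [-2.032, -2.396, 0.0]
contact_force: [-0.5, 1.0, 0.8]
opening: 0.0853
grip_force: 0.0
```

Request:
{"fn": "drive_tool", "kwargs": {"rows": [[[0,-0.002,0.0005],0],[[0,0,0],0],[[0,0,0],0]]}}

```text
t: 17.7
tool_pos: [0.5045, 0.1575, 0.0828]
tool_rot: [-2.032, -2.396, 0.0]
contact_force: [-0.2, 0.3, 0.6]
opening: 0.0855
grip_force: 0.0
```

Request:
{"fn": "drive_tool", "kwargs": {"rows": [[[0,-0.001,0.0003],0],[[0,0,0],0],[[0,0,0],0]]}}

```text
t: 18.0
tool_pos: [0.5035, 0.1573, 0.0826]
tool_rot: [-2.032, -2.396, 0.0]
contact_force: [-0.4, -0.3, -0.7]
opening: 0.0853
grip_force: 0.0
```

Request:
{"fn": "drive_tool", "kwargs": {"rows": [[[0,-0.001,0.0003],0],[[0,0,0],0],[[0,0,0],0]]}}

```text
t: 18.3
tool_pos: [0.5025, 0.1571, 0.0823]
tool_rot: [-2.032, -2.396, 0.0]
contact_force: [0.6, -0.3, -0.6]
opening: 0.0854
grip_force: 0.0
```

Request:
{"fn": "drive_tool", "kwargs": {"rows": [[[0,-0.001,0.0003],0],[[0,0,0],0],[[0,-0.001,0.0003],0],[[0,0,0],0]]}}

```text
t: 18.7
tool_pos: [0.5005, 0.1568, 0.0817]
tool_rot: [-2.032, -2.396, 0.0]
contact_force: [-0.8, -0.1, 0.1]
opening: 0.0852
grip_force: 0.0
```

Request:
{"fn": "drive_tool", "kwargs": {"rows": [[[0,-0.001,0.0003],0],[[0,0,0],0],[[0,0,0],0]]}}

```text
t: 19.0
tool_pos: [0.4995, 0.1566, 0.0813]
tool_rot: [-2.032, -2.396, 0.0]
contact_force: [0.0, -0.3, -0.3]
opening: 0.0855
grip_force: 0.0
```

Request:
{"fn": "drive_tool", "kwargs": {"rows": [[[0,-0.001,0.0003],0],[[0,0,0],0],[[0,0,0],0]]}}

```text
t: 19.3
tool_pos: [0.4986, 0.1565, 0.0811]
tool_rot: [-2.032, -2.396, 0.0]
contact_force: [0.2, 0.6, -0.4]
opening: 0.0851
grip_force: 0.0
```

```bash
python3 snap.py wrist w5 1.5
```

```text
(no output)
```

View pics/w5.png

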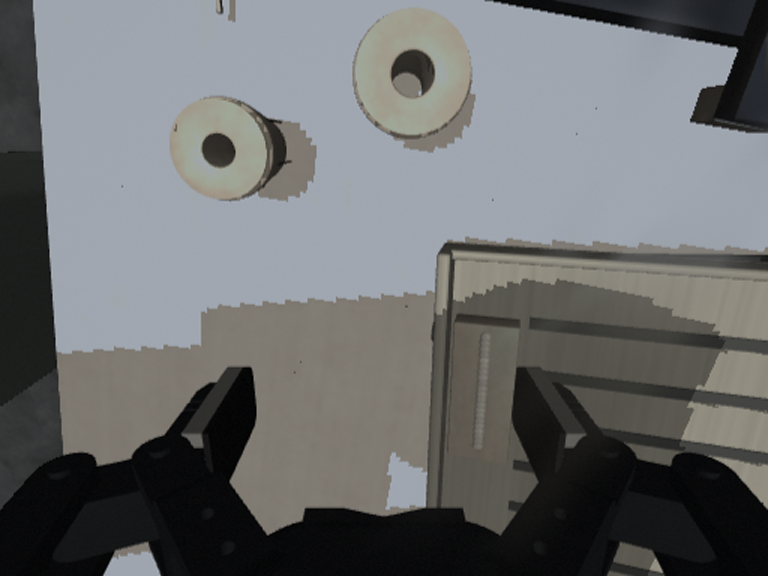

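Coupon 1's downhill side runs from (455,316) to (448,458), almost at the stop (about column 445). Keep nudging.

Request:
{"fn": "drive_tool", "kwargs": {"rows": [[[0,-0.001,0.0003],0],[[0,0,0],0],[[0,0,0],0]]}}

```text
t: 19.65
tool_pos: [0.4976, 0.1563, 0.0808]
tool_rot: [-2.032, -2.396, 0.0]
contact_force: [0.0, 0.2, 0.5]
opening: 0.0855
grip_force: 0.0
```

Request:
{"fn": "drive_tool", "kwargs": {"rows": [[[0,-0.001,0.0003],0],[[0,0,0],0],[[0,0,0],0]]}}

```text
t: 19.95
tool_pos: [0.4968, 0.1561, 0.0806]
tool_rot: [2.032, 2.396, 0.0]
contact_force: [0.9, -1.0, -0.5]
opening: 0.0853
grip_force: 0.4
```

Request:
{"fn": "drive_tool", "kwargs": {"rows": [[[0,-0.001,0.0003],0],[[0,0,0],0],[[0,0,0],0]]}}

```text
t: 20.25
tool_pos: [0.4965, 0.1561, 0.0807]
tool_rot: [2.031, 2.395, 0.003]
contact_force: [4.2, 0.8, -0.1]
opening: 0.0854
grip_force: 1.9
```

Request:
{"fn": "drive_tool", "kwargs": {"rows": [[[0,-0.0007,0.0001],0],[[0,0,0],0],[[0,0,0],0],[[0,0.004,-0.001],0],[[0,0.001,-0.01],0],[[0,0,-0.03],0],[[0,0,-0.04],0],[[0,0,-0.04],0],[[0,0,0],0]]}}

```text
t: 21.15
tool_pos: [0.5028, 0.1573, 0.2084]
tool_rot: [2.027, 2.391, 0.013]
contact_force: [1.5, -0.2, 0.9]
opening: 0.0855
grip_force: 0.0
```

Request:
{"fn": "drive_tool", "kwargs": {"rows": [[[-0.0356,-0.0125,0],0],[[-0.0356,-0.0125,0],0],[[-0.0356,-0.0125,0],0],[[-0.0356,-0.0125,0],0],[[-0.0356,-0.0125,0],0],[[-0.0356,-0.0125,0],0],[[-0.0356,-0.0125,0],0],[[-0.0356,-0.0125,0],0],[[-0.0356,-0.0125,0],0],[[-0.0356,-0.0125,0],0]]}}

```text
t: 22.15
tool_pos: [0.4336, -0.2159, 0.2006]
tool_rot: [-2.031, -2.394, 0.0]
contact_force: [-0.2, 0.2, 0.7]
opening: 0.0855
grip_force: 0.0
```

Request:
{"fn": "drive_tool", "kwargs": {"rows": [[[0,0,0],-0.135],[[0,0,0],-0.135],[[0,0,0],-0.135],[[0,0,0],-0.135],[[0,0,0],-0.134],[[0,0,0],0]]}}

```text
t: 22.75
tool_pos: [0.4341, -0.2145, 0.2004]
tool_rot: [-1.125, -2.931, -0.001]
contact_force: [-0.4, -0.1, -0.0]
opening: 0.0851
grip_force: 0.0
```

```bash
python3 snap.py wrist w6 1.5
python3 - <<'E'
from station import ctrl
from h import *
goto(ctrl.get_obs(),.434,-.215,.0766,48)
E
```

```text
t 22.8 pos [ 0.4343 -0.2145  0.2005] yaw 47.87 zdir [-0.002  0.001 -1.   ] F [-0.8 -0.6 -1.1] open 0.0855
shift [-0.0004 -0.0005  0.1239] turn -0.002
```

View pics/w6.png

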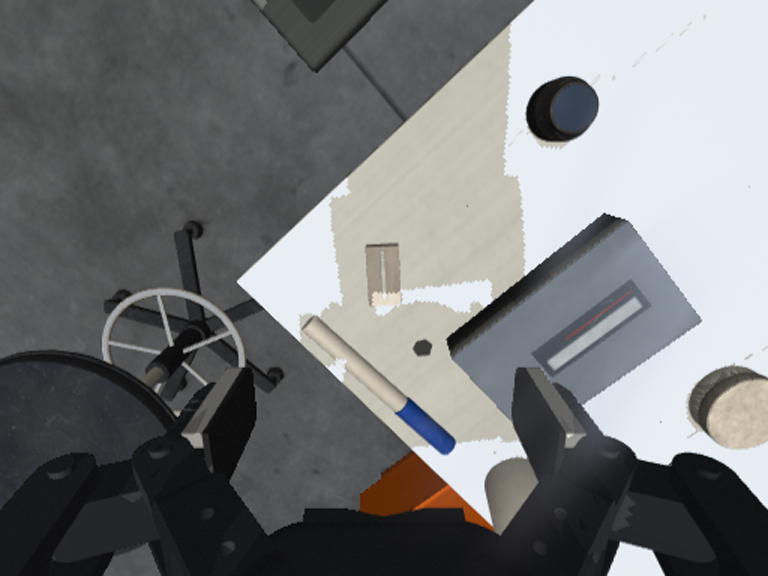

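Coupon 3 is between the jaws with corners (366,244), (398,243), (400,305) and (369,306). It is tilted about 2°, and neither the box nor the pen is in the way.

Request:
{"fn": "drive_tool", "kwargs": {"rows": [[[-0.0015,-0.001,0.02],-0.035],[[0,0,0.03],0],[[0,0,0.03],0],[[0,0,0.024],0],[[0,0,0.012],0],[[0,0,0.0075],0],[[0,0,0],0]], "jaw": 0.4}}

```text
t: 23.5
tool_pos: [0.435, -0.2165, 0.0772]
tool_rot: [-1.075, -2.951, -0.001]
contact_force: [-0.2, 0.0, 0.4]
opening: 0.0514
grip_force: 0.0
```

Request:
{"fn": "drive_tool", "kwargs": {"rows": [[[0,0,0],0],[[0,0,0],0],[[0,0,0],0],[[0,0,0],0],[[0,0,0],0],[[0,0,0],0],[[0,0,0],0]], "jaw": 1, "grip_force": 30}}

```text
t: 24.2
tool_pos: [0.4361, -0.2173, 0.0791]
tool_rot: [1.073, 2.95, -0.001]
contact_force: [-1.7, 0.1, 5.7]
opening: 0.0177
grip_force: 29.6
```

Request:
{"fn": "drive_tool", "kwargs": {"rows": [[[0,0,-0.01],0],[[0,0,-0.03],0],[[0,0,-0.045],0],[[0,0,-0.045],0],[[0,0,0],0.142],[[0,0,0],0.142],[[0,0,0],0.142],[[0,0,0],0.142],[[0,0,0],0.141],[[0,0,0],0]]}}

```text
t: 25.2
tool_pos: [0.4349, -0.2165, 0.2077]
tool_rot: [-2.032, -2.396, 0.0]
contact_force: [0.7, 0.1, -0.2]
opening: 0.0178
grip_force: 29.4
```

Run:
```python
from station import ctrl
from h import *
goto(ctrl.get_obs(),.5923,.1212,.115,9.2)
```

```text
t 25.2 pos [ 0.4349 -0.2165  0.2077] yaw 9.41 zdir [-0.  0. -1.] F [ 0.7  0.1 -0.2] open 0.0178
shift [0.3074 0.2105 0.0927] turn 0.004
```

Request:
{"fn": "drive_tool", "kwargs": {"rows": [[[0.0308,0.021,0],0],[[0.0308,0.021,0],0],[[0.0308,0.021,0],0],[[0.0308,0.021,0],0],[[0.0308,0.021,0],0],[[0.0308,0.021,0],0],[[0.0308,0.021,0],0],[[0.0308,0.021,0],0],[[0.0308,0.021,0],0],[[0.0302,0.0215,0],0]]}}

```text
t: 26.2
tool_pos: [0.5929, 0.1226, 0.2076]
tool_rot: [-2.027, -2.4, 0.0]
contact_force: [1.0, 0.4, -1.6]
opening: 0.0184
grip_force: 29.5
```

Request:
{"fn": "drive_tool", "kwargs": {"rows": [[[0,0,0],0],[[0,0,0.03],0],[[0,0,0.03],0],[[0,0,0.02],0],[[0,0,0.01],0],[[0,0,0],0],[[0,0,0],0]]}}

```text
t: 26.9
tool_pos: [0.5932, 0.1207, 0.1186]
tool_rot: [2.031, 2.396, 0.001]
contact_force: [-0.3, 0.1, -0.6]
opening: 0.0182
grip_force: 29.5
```

Request:
{"fn": "drive_tool", "kwargs": {"rows": [[[0,0,0.002],0],[[0,0,0],0],[[0,0,0],0]]}}

```text
t: 27.2
tool_pos: [0.5931, 0.121, 0.1165]
tool_rot: [2.031, 2.395, 0.002]
contact_force: [-0.2, -0.3, -1.7]
opening: 0.0181
grip_force: 29.5
```

Request:
{"fn": "drive_tool", "kwargs": {"rows": [[[0,0,0.001],0],[[0,0,0],0],[[0,0,0],0]]}}

```text
t: 27.5
tool_pos: [0.5926, 0.121, 0.1146]
tool_rot: [-2.032, -2.396, 0.0]
contact_force: [-0.5, 0.1, -0.9]
opening: 0.0183
grip_force: 29.5
```

Request:
{"fn": "drive_tool", "kwargs": {"rows": [[[0,0,0.001],0],[[0,0,0],0],[[0,0,0],0]]}}

```text
t: 27.8
tool_pos: [0.5926, 0.121, 0.1135]
tool_rot: [-2.032, -2.396, 0.0]
contact_force: [0.5, 0.6, -0.4]
opening: 0.0181
grip_force: 29.5
```

Request:
{"fn": "drive_tool", "kwargs": {"rows": [[[0,0,0.001],0],[[0,0,0],0],[[0,0,0],0]]}}

```text
t: 28.1
tool_pos: [0.5928, 0.121, 0.113]
tool_rot: [2.032, 2.396, 0.0]
contact_force: [-0.5, -0.6, 1.3]
opening: 0.0178
grip_force: 29.9
```

Request:
{"fn": "drive_tool", "kwargs": {"rows": [[[0,0,0.001],0],[[0,0,0],0],[[0,0,0],0]]}}

```text
t: 28.4
tool_pos: [0.5929, 0.121, 0.1128]
tool_rot: [2.032, 2.396, -0.0]
contact_force: [-3.3, -0.2, 7.4]
opening: 0.018
grip_force: 30.6
```

Request:
{"fn": "drive_tool", "kwargs": {"rows": [[[0,0,-0.001],0],[[0,0,0],0],[[0,0,0],0],[[0,0,0],0],[[0,0,0],0]], "jaw": 0.65}}

```text
t: 28.9
tool_pos: [0.5926, 0.1209, 0.1123]
tool_rot: [-2.032, -2.396, 0.0]
contact_force: [-1.0, 0.4, -0.3]
opening: 0.03
grip_force: 0.0
```

Request:
{"fn": "drive_tool", "kwargs": {"rows": [[[0,0,-0.01],0],[[0,0,-0.03],0],[[0,0,-0.03],0],[[0,0,0],0]]}}

```text
t: 29.3
tool_pos: [0.5957, 0.1212, 0.1891]
tool_rot: [2.027, 2.39, 0.012]
contact_force: [0.1, -0.0, 0.1]
opening: 0.0299
grip_force: 0.0
```

Request:
{"fn": "drive_tool", "kwargs": {"rows": [[[0,-0.021,0],0],[[0,0,0],0],[[0,0,0],0],[[0,0,0],0],[[0,0,0],0]], "jaw": 0}}

```text
t: 29.8
tool_pos: [0.5724, 0.1176, 0.1824]
tool_rot: [-2.032, -2.396, 0.0]
contact_force: [0.6, 0.2, -0.8]
opening: 0.0856
grip_force: 0.0
```

```bash
python3 snap.py wrist w7 1.5;  python3 - <<'E'
from station import ctrl
from h import *
o=ctrl.get_obs(); goto(o,*o['tool_pos'][:2],.0990,9.2)
E
```

```text
t 29.85 pos [0.5723 0.1176 0.1824] yaw 9.4 zdir [-0. -0. -1.] F [ 0.2 -0.4  0.1] open 0.0857
shift [-0.      0.      0.0834] turn 0.003
```

View pics/w7.png

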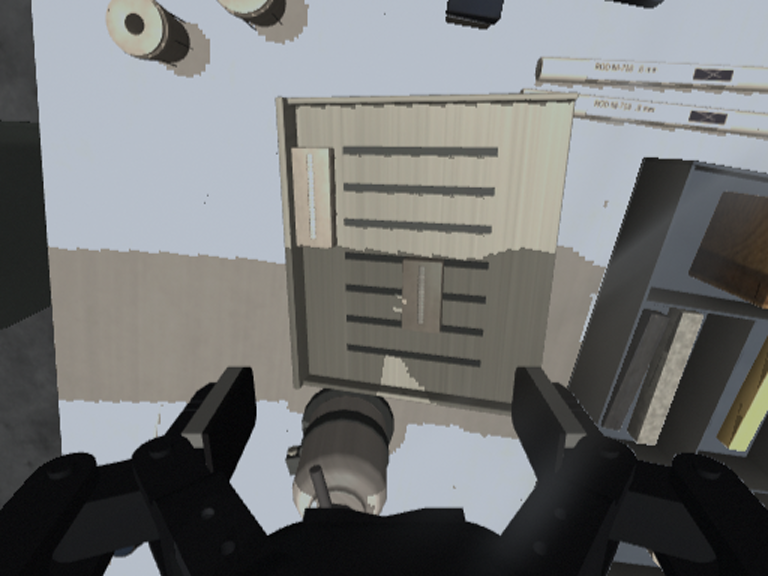

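Coupon 1 (292–335, 148–247) is flush along the stop. Coupon 3 (403–441, 260–332) lies flat, with a gap to coupon 1's row. Now I'll push coupon 3.

Request:
{"fn": "drive_tool", "kwargs": {"rows": [[[0,0,0.03],0],[[0,0,0.03],0],[[0,0,0.015],0],[[0,0,0.0075],0],[[0,0,0],0],[[0,0,0],0],[[0,0,0],0]]}}

```text
t: 30.55
tool_pos: [0.573, 0.1176, 0.1016]
tool_rot: [2.031, 2.395, 0.003]
contact_force: [1.0, -0.3, 0.0]
opening: 0.0858
grip_force: 0.0
```

Request:
{"fn": "drive_tool", "kwargs": {"rows": [[[0,-0.005,0.00144],0],[[0,-0.005,0.00134],0],[[0,-0.005,0.00134],0],[[0,-0.005,0.00134],0],[[0,-0.005,0.00134],0],[[0,-0.005,0.00134],0],[[0,-0.005,0.00134],0],[[0,-0.005,0.00134],0],[[0,0,0],0]]}}

```text
t: 31.45
tool_pos: [0.5315, 0.1109, 0.0887]
tool_rot: [-2.031, -2.395, 0.002]
contact_force: [-0.8, 0.5, 0.2]
opening: 0.0854
grip_force: 0.0
```

Request:
{"fn": "drive_tool", "kwargs": {"rows": [[[0,-0.005,0.00134],0],[[0,-0.005,0.00134],0],[[0,-0.004,0.0011],0],[[0,-0.004,0.0011],0],[[0,-0.004,0.0011],0],[[0,0,0],0],[[0,0,0],0]]}}

```text
t: 32.15
tool_pos: [0.5106, 0.1074, 0.0832]
tool_rot: [-2.032, -2.396, 0.0]
contact_force: [-0.7, 0.6, -0.8]
opening: 0.0853
grip_force: 0.0
```

Request:
{"fn": "drive_tool", "kwargs": {"rows": [[[0,-0.002,0.0005],0],[[0,0,0],0],[[0,0,0],0]]}}

```text
t: 32.45
tool_pos: [0.5088, 0.1071, 0.0828]
tool_rot: [-2.032, -2.396, 0.0]
contact_force: [-0.8, -0.1, -0.7]
opening: 0.0853
grip_force: 0.0
```

Request:
{"fn": "drive_tool", "kwargs": {"rows": [[[0,-0.001,0.0013],0],[[0,0,0],0],[[0,0,0],0]]}}

```text
t: 32.75
tool_pos: [0.5078, 0.1069, 0.0814]
tool_rot: [-2.032, -2.396, 0.0]
contact_force: [-0.2, -0.7, -0.4]
opening: 0.0855
grip_force: 0.0
```

Request:
{"fn": "drive_tool", "kwargs": {"rows": [[[0,-0.001,0.0003],0],[[0,0,0],0],[[0,-0.001,0.0003],0],[[0,0,0],0]]}}

```text
t: 33.15
tool_pos: [0.5057, 0.1066, 0.0808]
tool_rot: [-2.032, -2.396, 0.0]
contact_force: [0.1, -1.1, 0.3]
opening: 0.0854
grip_force: 0.0
```

Request:
{"fn": "drive_tool", "kwargs": {"rows": [[[0,-0.001,0.0003],0],[[0,0,0],0],[[0,0,0],0]]}}

```text
t: 33.45
tool_pos: [0.5048, 0.1064, 0.0806]
tool_rot: [-2.032, -2.396, 0.0]
contact_force: [-0.3, 1.0, 0.2]
opening: 0.0855
grip_force: 0.1
```

Request:
{"fn": "drive_tool", "kwargs": {"rows": [[[0,-0.001,0.0003],0],[[0,0,0],0],[[0,0,0],0]]}}

```text
t: 33.75
tool_pos: [0.5045, 0.1063, 0.0807]
tool_rot: [2.031, 2.395, 0.002]
contact_force: [3.1, 0.4, -0.1]
opening: 0.0856
grip_force: 1.5
```

Request:
{"fn": "drive_tool", "kwargs": {"rows": [[[0,-0.0007,0.0001],0],[[0,0,0],0],[[0,0,0],0],[[0,0.004,-0.001],0],[[0,0.001,-0.01],0],[[0,0,-0.03],0],[[0,0,-0.04],0],[[0,0,-0.04],0],[[0,0,0],0],[[0,0,0],0]]}}

```text
t: 34.75
tool_pos: [0.5084, 0.107, 0.2027]
tool_rot: [2.031, 2.395, 0.002]
contact_force: [-0.0, 0.3, -0.3]
opening: 0.0853
grip_force: 0.0
```

Run:
```python
from station import ctrl,vision
from h import *
import cv2
o=ctrl.get_obs(); goto(o,.5635,.018,.2,9.4)
d=vision.get_image('wrist'); pickle.dump(d,open('w8.pkl','rb'.replace('r','w')))
# coupon edges: compare bed-frame gradient profiles along x at rows y through each coupon
O=np.array([.525,.130,.0134]);y0=np.radians(9.2);c,s=np.cos(y0),np.sin(y0);C,S=np.cos(.2618),np.sin(.2618)
M=np.array([[c*C,s*C,S],[-s,c,0],[-c*S,-s*S,C]])
g=cv2.cvtColor(d['image'],cv2.COLOR_BGR2GRAY)
for y in np.arange(.06,-.06,-.006):
    r=[]
    for x in np.arange(-.006,.036,.0015):
        u,v=proj(d,M.T@np.array([x,y,.008])+O); u,v=int(round(u)),int(round(v))
        r.append(int(g[v,u]) if 0<=u<512 and 0<=v<384 else -1)
    print('%6.3f'%y,*['%3d'%k for k in r])
```

```text
t 34.75 pos [0.5084 0.107  0.2027] yaw 9.41 zdir [ 0.002 -0.    -1.   ] F [-0.   0.3 -0.3] open 0.0853
shift [-0.0968  0.0398  0.0028] turn 0.0
 0.060 187 148 175  75  57 171 171 163 164 163 165 165 165 167 167 167 164 164 170 167 160 168 167 167 166 161 161 159
 0.054 184 151 174  65 169 172 172 172 177 179 177 176 178 179 182 184 184 109 169 167 163  91  84  84  84  84  85  85
 0.048 160 154 171  61 125 166 164 168 175 168 179 182 176 178 176 178 179 154 162 167 161 166 167 165 165 160 159 158
 0.042 162 155 169 112 141 163 165 165 168 163 185 182 174 176 176 175 182 125 168 167 160 164 168 165 165 160 157 158
 0.036 167 158 170  95 146 164 167 168 170 147 183 167 166 174 176 181 183  90 140 167 163  84  82  83  83  83  83  83
 0.030 150 147 173  74 156 163 164 165 166 152 180 184 170 174 176 179 179 139 168 167 162 167 167 164 165 159 158 159
 0.024 135 150 172  66 162 159 161 162 167 163 183 181 168 174 175 176 178 107 169 168 164 165 166 163 164 159 159 157
 0.018 186 154 172  62 125 160 160 162 164 154 186 168 169 173 173 176 174 150 161 167 136  82  82  82  83  83  82  82
 0.0
[... 723 characters left out ...]
0 126  73 152 114 119 105 105 100 123 114 107 111 109 107 108  81 103 105 106 102 101 100 101 101  99 100
-0.030  94  98 106  74  96  99  99 101 104  94 124 112 106 110 109 108 111  73 103 104 107 104 102  99 100 102 100  99
-0.036 131  99 105  65  93 101 101 103 105 104 104 103 106 107 107 106 107 103 105 106  98  75 102  96  94  88  79  73
-0.042 119  99 101  61  65  95 100 100 101 101 101 101 103 103 102 103 105 104 104 107 109 104 101 100 101 103 100 100
-0.048 109 100 106  59  73  97 100 100 102 102 102 100 104 103 103 103 105 103 104 105 107 101 102 100 101  95  99  99
-0.054 145 101 106  58  57  98 101  99 101 102 103 100 102 103 103 103 106 104 104 105 107 104  95  87 101 104 101  97
```

Both coupons show the same straight uphill edge (bed x about 19.5 mm) and lie against the stop. Now the cap.

Request:
{"fn": "drive_tool", "kwargs": {"rows": [[[-0.01,0.004,0],0],[[-0.02,0.008,0],0],[[-0.02,0.008,0],0],[[-0.02,0.008,0],0],[[-0.017,0.008,0],0],[[-0.01,0.004,0],0],[[0,0,0],0],[[0,0,0],0]], "jaw": 1}}

```text
t: 35.6
tool_pos: [0.5631, 0.0179, 0.2007]
tool_rot: [-2.032, -2.395, 0.001]
contact_force: [-0.4, -0.7, 1.0]
opening: -0.0001
grip_force: 0.0
```

Request:
{"fn": "drive_tool", "kwargs": {"rows": [[[0,0,0.01],0],[[0,0,0.008],0],[[0,0,0],0],[[0,0,0],0]]}}

```text
t: 36.0
tool_pos: [0.5629, 0.0182, 0.1825]
tool_rot: [-2.031, -2.396, 0.001]
contact_force: [-0.0, 0.9, -0.3]
opening: 0.0003
grip_force: 0.0
```

Request:
{"fn": "drive_tool", "kwargs": {"rows": [[[0,0,0.003],0],[[0,0,0],0],[[0,0,0],0]]}}

```text
t: 36.3
tool_pos: [0.5635, 0.0178, 0.1803]
tool_rot: [2.032, 2.396, 0.0]
contact_force: [-0.1, 0.6, -0.1]
opening: 0.0002
grip_force: 0.0
```

Request:
{"fn": "drive_tool", "kwargs": {"rows": [[[0,0,0.003],0],[[0,0,0],0],[[0,0,0],0]]}}

```text
t: 36.6
tool_pos: [0.5634, 0.0178, 0.177]
tool_rot: [-2.032, -2.396, 0.0]
contact_force: [-0.2, 0.0, 0.2]
opening: -0.0004
grip_force: 0.0
```

Request:
{"fn": "drive_tool", "kwargs": {"rows": [[[0,0,0.002],0],[[0,0,0],0],[[0,0,0],0]]}}

```text
t: 36.9
tool_pos: [0.5634, 0.0178, 0.1751]
tool_rot: [-2.032, -2.396, 0.0]
contact_force: [0.1, -0.5, 0.4]
opening: 0.0001
grip_force: 0.0
```

Request:
{"fn": "drive_tool", "kwargs": {"rows": [[[0,0,0.002],0],[[0,0,0],0],[[0,0,0],0]]}}

```text
t: 37.2
tool_pos: [0.5634, 0.0178, 0.1731]
tool_rot: [-2.032, -2.396, 0.0]
contact_force: [-0.7, -0.3, 0.7]
opening: 0.0002
grip_force: 0.0
```

Request:
{"fn": "drive_tool", "kwargs": {"rows": [[[0,0,0.002],0],[[0,0,0],0],[[0,0,0],0]]}}

```text
t: 37.5
tool_pos: [0.5633, 0.0178, 0.1711]
tool_rot: [-2.032, -2.396, 0.0]
contact_force: [-0.6, -0.3, -0.3]
opening: -0.0003
grip_force: 0.0
```

Request:
{"fn": "drive_tool", "kwargs": {"rows": [[[0,0,0.002],0],[[0,0,0],0],[[0,0,0],0]]}}

```text
t: 37.8
tool_pos: [0.5634, 0.0178, 0.1691]
tool_rot: [-2.032, -2.396, 0.0]
contact_force: [0.2, 0.1, -0.4]
opening: -0.0002
grip_force: 0.0
```

Request:
{"fn": "drive_tool", "kwargs": {"rows": [[[0,0,0.002],0],[[0,0,0],0],[[0,0,0],0]]}}

```text
t: 38.1
tool_pos: [0.5636, 0.0178, 0.1675]
tool_rot: [2.032, 2.396, 0.0]
contact_force: [-0.2, 0.5, 2.3]
opening: -0.0002
grip_force: 0.7
```

Request:
{"fn": "drive_tool", "kwargs": {"rows": [[[0,0,0.002],0],[[0,0,0],0],[[0,0,0],0]]}}

```text
t: 38.4
tool_pos: [0.5636, 0.0178, 0.1655]
tool_rot: [2.032, 2.396, 0.001]
contact_force: [-0.5, 0.8, 2.1]
opening: 0.0
grip_force: 1.3
```

Request:
{"fn": "drive_tool", "kwargs": {"rows": [[[0,0,0.002],0],[[0,0,0],0],[[0,0,0],0]]}}

```text
t: 38.7
tool_pos: [0.5637, 0.0178, 0.1635]
tool_rot: [2.032, 2.396, 0.001]
contact_force: [0.5, 0.3, 5.1]
opening: -0.0001
grip_force: 1.9
```

Contact came at z≈0.1676, so fully down is about 0.1616. Press to the hard stop, showing as force above 5 N.

Request:
{"fn": "drive_tool", "kwargs": {"rows": [[[0,0,0.002],0],[[0,0,0],0],[[0,0,0],0]]}}

```text
t: 39.0
tool_pos: [0.5637, 0.0178, 0.1616]
tool_rot: [2.032, 2.396, 0.001]
contact_force: [-0.7, 0.5, 4.0]
opening: -0.0001
grip_force: 2.8
```

Request:
{"fn": "drive_tool", "kwargs": {"rows": [[[0,0,0.002],0],[[0,0,0],0],[[0,0,0],0]]}}

```text
t: 39.3
tool_pos: [0.5638, 0.0178, 0.1615]
tool_rot: [2.032, 2.396, -0.0]
contact_force: [-6.4, 0.7, 13.8]
opening: -0.0
grip_force: 7.3
```

Request:
{"fn": "drive_tool", "kwargs": {"rows": [[[0,0,0],0],[[0,0,0],0],[[0,0,-0.004],0],[[0,0,-0.008],0],[[0,0,-0.02],0],[[0,0,-0.03],0],[[0,0,-0.03],0],[[0,0,0],0],[[0,0,0],0],[[0,0,0],0]]}}

```text
t: 40.3
tool_pos: [0.5624, 0.0179, 0.2492]
tool_rot: [-2.03, -2.394, 0.003]
contact_force: [-0.3, 0.4, 0.4]
opening: -0.0
grip_force: 0.0
```

Run:
```python
from station import ctrl,vision
from h import *
import cv2
d0=pickle.load(open('top.pkl','rb')); d=vision.get_image('top')
# bystanders: residual image shift vs first picture
for n,X in [('loupe',(.43,-.079,.03)),('tin',(.659,-.099,.022))]:
    u,v=map(int,proj(d,X)); a=[cv2.cvtColor(e['image'],cv2.COLOR_BGR2GRAY)[v-18:v+18,u-18:u+18].astype('float32') for e in (d0,d)]
    print(n,cv2.phaseCorrelate(*a))
o=ctrl.get_obs(); print(o['t'],o['tool_pos'],o['contact_force'])
```

```text
loupe ((0.0743988405649958, -0.1530212820341994), 0.9191648625297311)
tin ((0.07208745816362239, 0.056823917472513585), 0.8895295181392152)
40.35 [0.56237133 0.01790599 0.24891477] [-0.50185111 -0.90809446 -1.10491877]
```

```bash
python3 -c "
from station import ctrl
print(ctrl.finish_job())"
```

```text
the job is handed in; nothing more can be done
None
```

I handed the job in at about 40 s: both coupons lie flat and flush against the stop, the cap was then pressed to its hard stop and released (I did not look at it springing back), and the loupe and tin have not moved.

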